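# Load the walnut blank onto the drilling cradle's presence switch

### The arm

A 6-joint arm with a two-finger parallel gripper is mounted at the origin on the work surface. World frame = base frame: x ahead of the robot, y to its left, z up, the work surface at z = 0. Lengths are in m, angles in rad, forces in N, time in s.
With the tool pointing down it reaches from about 0.3 to 0.775 m from the base axis. Payload 14.6 kg.
Tool frame: the origin (TCP) lies midway between the tips of the shut fingers; the grasp point (between the pads) lies 19 mm behind it (ctrl.pinch_z is the distance from the TCP to the grasp point, in m); z points along the fingers, y is the line along which they close (so a half turn about z gives the same grasp; the last joint's range is limited). The gripper opens to 94 mm and grips with 3 to 60 N. Pads are 16 mm wide; open, the fingers measure 119 mm over their backs; the gripper's body (75 mm by 177 mm) begins 78 mm behind the grasp point.
Start: joints at [-1.187, 0.3, 1.521, -0, 1.321, -0.067], TCP at [0.24, -0.495, 0.205] pointing down, gripper open.
Joint ranges: [-3.03, 3.03], [-0.79, 2.21], [0.23, 2.52], [-1.04, 4.18], [0, 3.07], [-2.55, 2.55]. Speed limits (rad/s): [2.22, 2.22, 2.57, 3.14, 3.14, 3.14].

### API

Orientations are given as [roll, pitch, yaw] about the fixed x, y, z axes, in that order (R = Rz(yaw) Ry(pitch) Rx(roll)).
In Python, from station import ctrl gives the robot as it stands.
- The arm moves only by the tool jog_arm, never from a script. Its argument "motion" is a list of rows, each a list of 7 numbers: the shift along the tool's x, y, z in m, then the turn, a rotation vector about the tool's x, y, z in rad, then the opening, from -1 (shut) to 1 (fully open). In form: [[tx, ty, tz, rx, ry, rz, gripper], ...]. A call has 1 to 5 rows; each row shifts and turns the commanded pose from where the row before left it, along the tool's axes as they then stand; what a row does not reach is not made up. A row lasts 1/10 s, in which the tool goes at most 50 mm and 8.59 degrees, less where a joint would pass 70% of its speed; a pose out of reach is approached as far as the arm can. A call is refused whole if a number of a shift passes 0.05 or a number of a turn 0.15, either way. A call with a gripper value outside its range is refused whole. The fingers move at their own pace and stop on an object; "squeeze" is the grip in N (left out, the last holds). Time passes only in rows, so rows that do not move let the fingers close. It gives the time, the measured TCP pose, the force, the opening and the grip force at its end, in the units of the state.
- ctrl.get_obs(): the state, without advancing time (a new reading comes with each control period).
- ctrl.camera(name): name is "scene" or "side" or "wrist"; returns the picture (384x512x3 uint8, red, green, blue); there is no depth.
- ctrl.camera_model(name): a dict with "intrinsics" (3x3 intrinsics, pixels), "rvec" (rotation vector, rad) and "tvec" (3), from world to camera coordinates, as OpenCV has them. Camera axes: x right, y down, z forward; pixel columns grow to the right and rows downward; lengths in m; the calibration is good to about 2 mm. The wrist camera is an equidistant fisheye: a pixel r from the principal point sees the ray r / f radians off the axis. A picture is of the moment at which its call begins: read the wrist's pose just before it. camera_model takes no time and is no camera call; for the wrist camera it gives the pose at the moment of the call.
- ctrl.hand_in(): hands the job in; it is judged then, once.
The state is a dict: "time_s": time; "qpos": joint angles; "joint_vel": joint speeds; "tau": joint torques, N m; "ee_pos": TCP position; "eef_rot": TCP orientation; "force": force on the tool from outside, world axes, zero at the start; "moment": the same for the moment, N m; "grip_width": finger opening in m; "grip_force": force on a finger pad.
Only numpy, scipy, OpenCV 4.12 (cv2) and the standard library are available. Lean on these libraries where they do the work, as an engineer would, in place of code of your own. Each camera call takes 0.05 s, during which the arm holds its last target. There are 200 camera calls.

### The job

Load the long dark walnut blank into the yellow-cornered cradle so that it lies flat on the white ledges between the corner guides and its end holds the red switch lever down. Lower it in with the gripper rather than dropping it, let go, and leave the pale beech blank where it lies.

Things in the scene. Friction and masses are not known exactly. Their poses are not given: they have to be found in the camera images.
- walnut_blank: the dark brown wooden blank to load: a plain bar 140 (x) x 50 (y) x 40 (z) mm, about 0.19 kg, lying flat on the bench. Origin at the centre of its underside, x along its length, z up. Either way round will do. (A dark offcut only 60 mm long lies near it and is not wanted.)
- beech_blank: a pale wooden blank of the same size, 140 x 50 x 40 mm, same axes; a bystander, to be left alone
- cradle: fixed loading cradle, plate 245x120x10 mm. Origin on the bench under the pocket's centre; x along the pocket, z up; black switch and red lever at the -x end. The blank goes centred, lengthwise along x. White ledges carry it 24 mm above the bench. Yellow corner guides, 36 mm high, leave a pocket 164x70 mm; its long sides are open for fingers over the middle 104 mm, down to 10 mm above the bench.
- switch_lever (a joint): red hinged lever of the presence switch, rad: 0 = free, sloping up into the pocket; grows as pressed down, 0.44 with the blank flat on the ledges, stop 0.47. Hinge at cradle x = -98 mm, 16 mm above the bench; arm 50 mm, round 10 mm tip on the pocket's midline; free, the tip's top is 45 mm above the bench at cradle x = -54 mm. Weak spring (0.3 N at the tip): the blank's weight keeps it down.
Things that resemble listed ones, but are neither listed nor needed, are in the scene too. Of the things that look like the walnut_blank, take the one that is nearest to the robot's base at the start.

How it is judged:
By the outcome, as a careful person would: the job done as asked, in the order asked, and still so for the second after the job is handed in, with the robot touching nothing.
It also fails if it takes over 35 s, if anything falls off the work surface, if the arm or the gripper's body presses on something with over 40 N, if the wrist force passes 120 N, or if a joint passes its speed limit or range.

## Working session

There is one attempt and no reset: what is moved stays moved. The work goes in short steps, Python scripts to look and compute and a tool call to move; the robot and the scene stay as the last step left them, time stands still between calls to the robot, and variables do not carry over. Pictures are saved under pics/ and viewed, at most 10 in all, crops included, and the job is handed in when it is done.

Besides the shell and the picture viewer there is one more tool, called after "Request:" by a JSON object that holds its "fn" and its "kwargs", one argument or row to a line. jog_arm: Moves the arm, as the interface text tells. Its arguments: {"type":"object","properties":{"motion":{"type":"array"},"squeeze":{"type":"number"}},"required":["motion"]}

```bash
mkdir -p pics; ls; python3 - <<'E'
from station import ctrl
import cv2,numpy as np
a=ctrl.camera("scene");b=ctrl.camera("side")
cv2.imwrite("pics/scene.png",a[:,:,::-1]);cv2.imwrite("pics/side.png",b[:,:,::-1])
for n in("scene","side"):
    m=ctrl.camera_model(n);R=cv2.Rodrigues(np.array(m["rvec"]))[0];print(n,m["intrinsics"],-R.T@np.array(m["tvec"]).ravel(),R[2])
print(ctrl.get_obs())
E
```

```text
pics
scene [[435.34313009   0.         248.11099068]
 [  0.         435.34313009 193.58214448]
 [  0.           0.           1.        ]] [1.05116145 1.14319131 0.85196897] [-0.3965703  -0.70410676 -0.58903792]
side [[493.3388026    0.         247.24207224]
 [  0.         493.3388026  189.42324123]
 [  0.           0.           1.        ]] [0.38928345 1.36339156 0.87357579] [ 0.10553931 -0.81111039 -0.57529244]
{'time_s': 0.1, 'qpos': array([-1.18657109e+00,  3.00354635e-01,  1.52151163e+00, -5.87382846e-06,
        1.32071763e+00, -6.65895753e-02]), 'joint_vel': array([-0.00127194, -0.00069034,  0.00028759, -0.00089834, -0.00030786,
        0.00071136]), 'tau': array([ 1.78939597e-03, -5.32644510e+01, -3.53283763e+01,  7.09600816e-02,
        2.34990427e-02, -2.72290589e-05]), 'ee_pos': array([ 0.23954662, -0.49483012,  0.2049796 ]), 'eef_rot': array([-3.14060323e+00, -6.02802633e-05,  4.50816239e-01]), 'force': array([-0.73781073,  0.14357166,  0.22297196]), 'moment': array([-0.01910269, -0.02975955,  0.00502355]), 'grip_force': 0.0, 'grip_width': 0.09393973346051512}
```

View pics/scene.png

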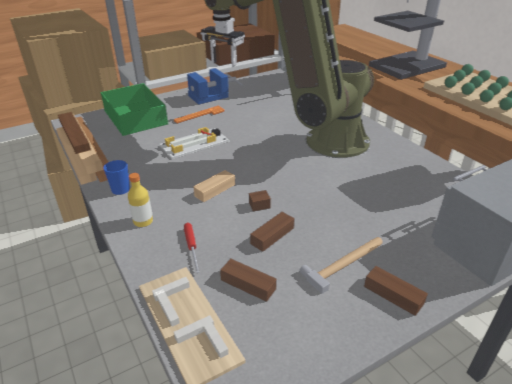

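View pics/side.png

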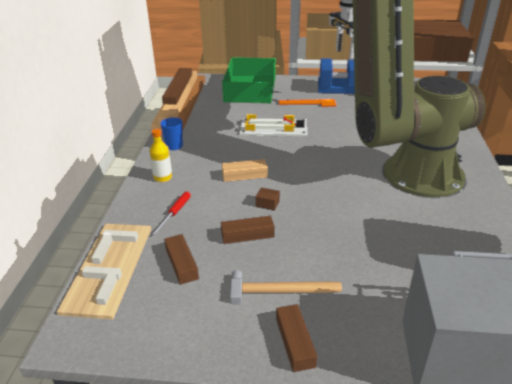

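The scene picture shows these lookalikes: long dark bars at (272,231), (248,279) and (395,290), the short offcut at (260,200), and a reddish bar on the left bench at (75,130). The beech blank is at (215,185). The cradle with yellow corners is at (195,140), with its black switch at (216,132). I'll locate all of these and compare their distances from the base.

```bash
cat > h.py <<'E'
import numpy as np,cv2
from scipy.optimize import minimize
def cam(ctrl,n):
    m=ctrl.camera_model(n);return np.array(m["intrinsics"]),cv2.Rodrigues(np.array(m["rvec"],float))[0],np.array(m["tvec"],float).ravel()
def proj(c,P,fish=False):
    K,R,t=c;p=np.atleast_2d(P)@R.T+t
    if fish:
        r=np.hypot(p[:,0],p[:,1])+1e-12;th=np.arctan2(r,p[:,2]);return np.c_[K[0,0]*th*p[:,0]/r+K[0,2],K[1,1]*th*p[:,1]/r+K[1,2]]
    return np.c_[K[0,0]*p[:,0]/p[:,2]+K[0,2],K[1,1]*p[:,1]/p[:,2]+K[1,2]]
def unproj(c,uv,z,fish=False):
    K,R,t=c;d=(np.array(uv,float)-K[:2,2])/K[0,0]
    if fish:
        th=np.linalg.norm(d);d=np.r_[d/th*np.sin(th),np.cos(th)]
    else:d=np.r_[d,1]
    d=R.T@d;o=-R.T@t;return o+d*(z-o[2])/d[2]
def box(x,y,a,L=.14,W=.05,H=.04):
    c,s=np.cos(a),np.sin(a)
    return np.array([[x+c*i*L/2-s*j*W/2,y+s*i*L/2+c*j*W/2,k*H] for i in(-1,1) for j in(-1,1) for k in(0,1)])
def hullmask(uv):
    m=np.zeros((384,512),np.uint8);cv2.fillConvexPoly(m,cv2.convexHull(np.round(uv*16).astype(np.int32)),1,shift=4);return m>0
def blob(mask,seed):
    n,l=cv2.connectedComponents(mask.astype(np.uint8));k=l[seed[1]-4:seed[1]+5,seed[0]-4:seed[0]+5];k=k[k>0];return l==np.bincount(k).argmax()
def fit(views,x0,**kw):
    f=lambda q:-sum((lambda h,m:(h&m).sum()/(h|m).sum())(hullmask(proj(c,box(*q,**kw),fi)),m) for c,m,fi in views)/len(views)
    best=None
    for a in np.arange(0,np.pi,np.pi/8):
        r=minimize(f,[x0[0],x0[1],a],method="Nelder-Mead",options=dict(initial_simplex=np.array([x0[0],x0[1],a])+np.vstack([np.zeros(3),np.diag([.02,.02,.2])])))
        if best is None or r.fun<best.fun:best=r
    return best.x,-best.fun
E
python3 - <<'E'
from station import ctrl
from h import *
S,D=cam(ctrl,"scene"),cam(ctrl,"side")
im={n:cv2.imread(f"pics/{n}.png") for n in("scene","side")}
def dark(i):
    h=cv2.cvtColor(i,cv2.COLOR_BGR2HSV);return (h[...,1]>90)&(h[...,2]<140)&((h[...,0]<20)|(h[...,0]>172))
for s,d,L in[((272,231),(248,230),.14),((248,279),(181,258),.14),((395,290),(296,337),.14),((260,200),(268,199),.06)]:
    x0=unproj(S,s,.02)
    q,i=fit([(S,blob(dark(im["scene"]),s),0),(D,blob(dark(im["side"]),d),0)],x0[:2],L=L)
    print(s,q.round(4),"iou",round(i,3),"dist",np.hypot(*q[:2]).round(3))
print("cradle approx",unproj(S,(195,141),.01),unproj(D,(274,126),.01),"switch",unproj(S,(216,132),.03),unproj(D,(300,124),.03),"beech",unproj(S,(215,186),.03),unproj(D,(244,171),.03))
print("bar left",unproj(S,(75,130),.02))
a=cv2.resize(im["scene"][150:310,180:440],None,fx=2.3,fy=2.3,interpolation=2)
b=cv2.resize(im["scene"][115:165,150:240],None,fx=6.6,fy=4.4,interpolation=2)[:, :598]
b=np.pad(b,((0,0),(0,598-b.shape[1]),(0,0)));a=a[:, :598]
b=cv2.resize(b,(a.shape[1],b.shape[0]));cv2.imwrite("pics/crop.png",np.vstack([a,b]))
E
```

```text
(272, 231) [0.5222 0.3422 0.3998] iou 0.766 dist 0.624
(248, 279) [0.6815 0.4668 2.0077] iou 0.705 dist 0.826
(395, 290) [0.3847 0.6819 1.8474] iou 0.789 dist 0.783
(260, 200) [0.4818 0.1975 1.2671] iou 0.61 dist 0.521
cradle approx [ 0.4880561  -0.27676152  0.01      ] [ 0.49461149 -0.26863018  0.01      ] switch [ 0.39941048 -0.26630598  0.03      ] [ 0.39887102 -0.25267788  0.03      ] beech [0.5699915  0.06780169 0.03      ] [0.56550197 0.07494778 0.03      ]
bar left [ 0.87882887 -0.60145949  0.02      ]
```

View pics/crop.png

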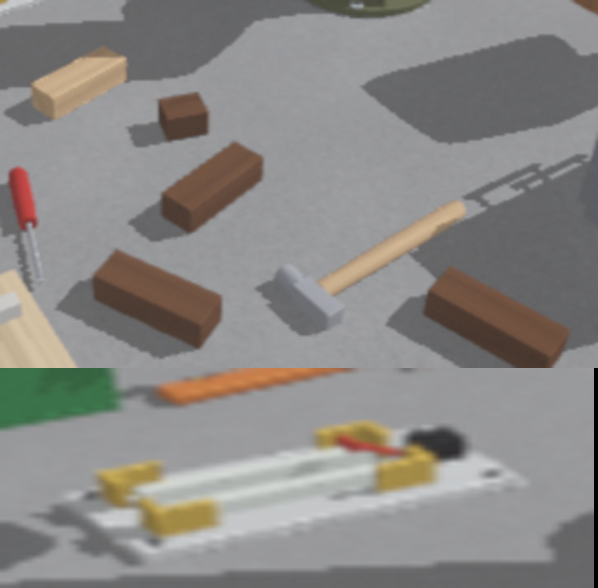

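The target is the long dark bar at scene (272,231). It lies about 0.62 m from the base; the other long bars are at 0.78 m and 0.83 m, and the block at (260,200) is the short offcut. In the crop it is a plain full-length bar at crop (212,187). The cradle sits near (0.49,-0.27) with its switch on the base side. I'll go past the cradle first and look there.

Request:
{"fn": "jog_arm", "kwargs": {
  "motion": [
    [0.047,-0.01,-0.012,0,0,0,1],
    [0.047,-0.01,-0.012,0,0,0,1],
    [0.047,-0.01,-0.012,0,0,0,1],
    [0.047,-0.01,-0.01,0,0,0.1,1],
    [0.047,-0.01,0,0,0,0.1,1]
  ]
}}

```text
time_s: 0.6
ee_pos: [0.4336, -0.3502, 0.2529]
eef_rot: [3.14, -0.001, 0.247]
force: [0.6, -0.7, -1.1]
grip_width: 0.0938
grip_force: 0.0
```

Request:
{"fn": "jog_arm", "kwargs": {
  "motion": [
    [0,0,0,0,0,0,1]
  ]
}}

```text
time_s: 0.7
ee_pos: [0.4356, -0.3485, 0.2512]
eef_rot: [-3.141, -0.001, 0.251]
force: [1.0, 0.0, -0.9]
grip_width: 0.0938
grip_force: 0.0
```

```bash
python3 - <<'E'
from station import ctrl
from h import *
o=ctrl.get_obs();c=cam(ctrl,"wrist");a=ctrl.camera("wrist")
np.savez("w1.npz",K=c[0],R=c[1],t=c[2]);cv2.imwrite("pics/w1.png",cv2.resize(a,(800,600))[:,:,::-1]);cv2.imwrite("pics/w1raw.png",a[:,:,::-1])
print(o["time_s"],o["ee_pos"],o["eef_rot"],o["qpos"],c[0],-c[1].T@c[2],c[1][2])
E
```

```text
0.7 [ 0.43555212 -0.34845212  0.25122941] [-3.14105891e+00 -5.41540720e-04  2.51157566e-01] [-7.40781746e-01  2.86748985e-01  1.43152870e+00  7.53475208e-04
  1.42346554e+00  5.78746205e-01] [[297.31863964   0.         257.29325793]
 [  0.         297.31863964 193.8627333 ]
 [  0.           0.           1.        ]] [ 0.50840535 -0.32923035  0.42922828] [-0.25101099 -0.06269589 -0.96595171]
```

View pics/w1.png

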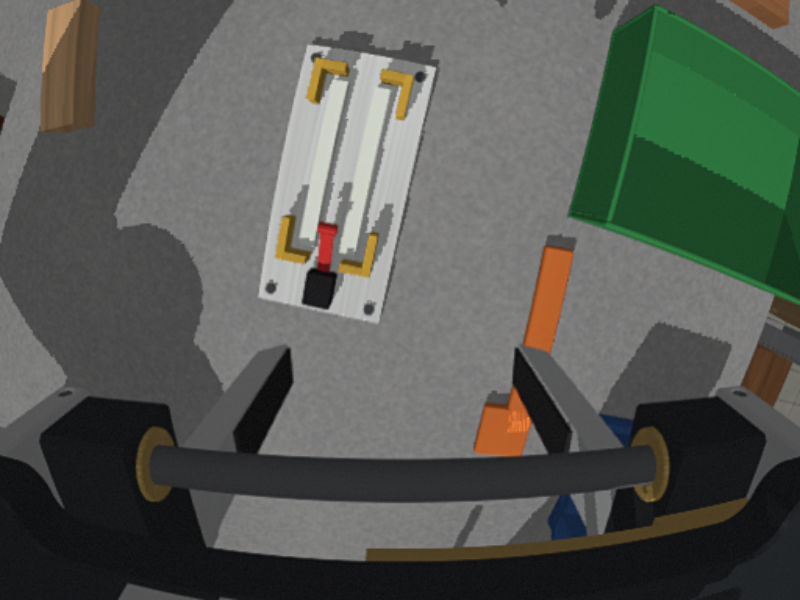

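The wrist view shows the whole cradle. Its plate corners are at (309,44), (438,67), (260,298) and (379,323), and the red lever's tip is at (327,227), towards the bottom (-x) end. I'll compute the cradle pose and move on towards the bar.

```bash
python3 - <<'E'
from h import *
d=np.load("w1.npz");c=(d["K"],d["R"],d["t"])
P=np.array([unproj(c,(np.array(p)+.5)*.64-.5,z,True) for p,z in[((309,44),.01),((438,67),.01),((379,323),.01),((260,298),.01),((327,228),.045)]])
print(P.round(4));n=np.linalg.norm
print("sides",n(P[0]-P[3]),n(P[1]-P[2]),n(P[0]-P[1]),n(P[2]-P[3]))
v=(P[0]-P[3]+P[1]-P[2]);w=(P[0]-P[1]+P[3]-P[2]);print("yaw",np.arctan2(v[1],v[0]),np.arctan2(-w[0],w[1]),"plate centre",P[:4].mean(0))
# pocket ends: yellow guides' tops at z=.036 (outer corners)
G=np.array([unproj(c,(np.array(p)+.5)*.64-.5,.036,True) for p in[(318,58),(413,74),(371,277),(276,255)]])
print(G.round(4),"guide centre",G.mean(0))
E
```

```text
[[ 0.6142 -0.2136  0.01  ]
 [ 0.6188 -0.3328  0.01  ]
 [ 0.3752 -0.3399  0.01  ]
 [ 0.3702 -0.2226  0.01  ]
 [ 0.4558 -0.2771  0.045 ]]
sides 0.244130035377273 0.24373937785908076 0.1192903047566545 0.11746803144959683
yaw 0.032955690124090845 0.04027913193218969 plate centre [ 0.49458765 -0.27723018  0.01      ]
[[ 0.5965 -0.232   0.036 ]
 [ 0.6003 -0.314   0.036 ]
 [ 0.4222 -0.3227  0.036 ]
 [ 0.4209 -0.2365  0.036 ]] guide centre [ 0.50996009 -0.27628805  0.036     ]
```

Request:
{"fn": "jog_arm", "kwargs": {
  "motion": [
    [0.012,-0.048,0,0,0,0,1],
    [0.012,-0.048,0,0,0,0,1],
    [0.012,-0.048,0,0,0,0,1],
    [0.012,-0.048,0,0,0,0,1],
    [0.012,-0.048,0,0,0,0,1]
  ]
}}

```text
time_s: 1.25
ee_pos: [0.4297, -0.1033, 0.2513]
eef_rot: [3.142, 0.0, 0.25]
force: [1.1, 0.2, -0.8]
grip_width: 0.0941
grip_force: 0.0
```

Request:
{"fn": "jog_arm", "kwargs": {
  "motion": [
    [0.012,-0.048,0,0,0,0,1],
    [0.012,-0.048,0,0,0,0,1],
    [0.012,-0.048,0,0,0,0,1],
    [0.012,-0.048,0,0,0,0,1],
    [0.012,-0.048,0,0,0,0,1]
  ]
}}

```text
time_s: 1.75
ee_pos: [0.4288, 0.1441, 0.2514]
eef_rot: [3.141, -0.0, 0.251]
force: [1.7, -0.5, 0.6]
grip_width: 0.0936
grip_force: 0.0
```

The cradle origin comes out near (0.510,-0.2765) with yaw about 0.036. The plate sides measure 244 × 118 mm, and the lever tip's x agrees with this.

Request:
{"fn": "jog_arm", "kwargs": {
  "motion": [
    [0.015,-0.047,0,0,0,0,1],
    [0.015,-0.047,0,0,0,0,1],
    [0.015,-0.047,0,0,0,0,1],
    [0.01,0,0,0,0,0,1],
    [0,0,0,0,0,0,1]
  ]
}}

```text
time_s: 2.25
ee_pos: [0.4481, 0.293, 0.2506]
eef_rot: [3.141, 0.001, 0.252]
force: [0.3, -0.9, 0.3]
grip_width: 0.094
grip_force: 0.0
```

```bash
python3 - <<'E'
from station import ctrl
from h import *
o=ctrl.get_obs();c=cam(ctrl,"wrist");a=ctrl.camera("wrist")
np.savez("w2.npz",K=c[0],R=c[1],t=c[2]);cv2.imwrite("pics/w2.png",cv2.resize(a,(800,600))[:,:,::-1])
print(o["time_s"],o["ee_pos"],o["eef_rot"])
E
```

```text
2.25 [0.44808257 0.29302921 0.25058845] [3.14093841e+00 1.37535893e-03 2.52145969e-01]
```

View pics/w2.png

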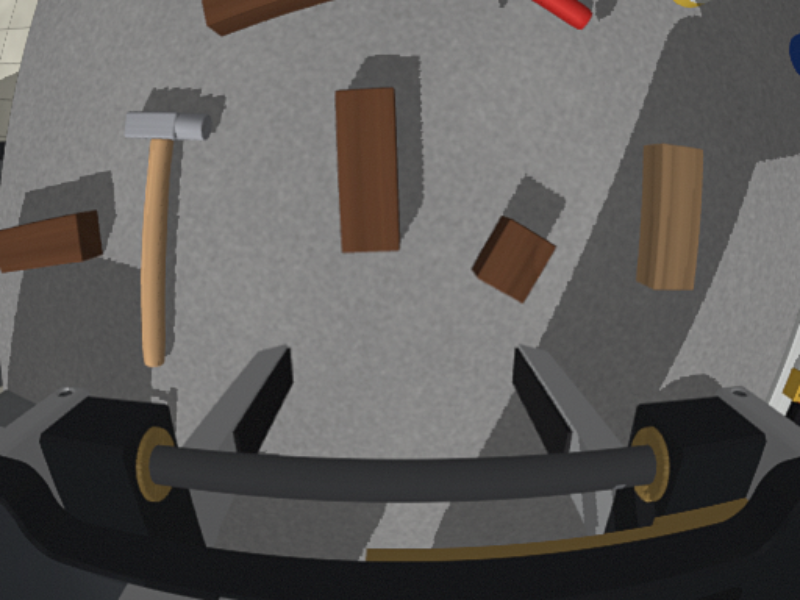

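The wrist view shows the walnut bar's top face, with corners at (335,91), (394,87), (400,249) and (342,252). The offcut is at (513,258) and the beech blank at (670,215).

```bash
python3 - <<'E'
from h import *
d=np.load("w2.npz");c=(d["K"],d["R"],d["t"])
P=np.array([unproj(c,(np.array(p)+.5)*.64-.5,.04,True) for p in[(335,91),(394,87),(400,249),(342,252)]])
n=np.linalg.norm;print(P.round(4),n(P[0]-P[3]),n(P[1]-P[2]),n(P[0]-P[1]),n(P[2]-P[3]))
v=P[0]-P[3]+P[1]-P[2];a=np.arctan2(v[1],v[0]);m=P.mean(0);print("centre",m,"yaw",a)
e=np.array([.448,.293])
dx,dy=m[:2]-e;y=.252;print("tool shift",np.cos(y)*dx+np.sin(y)*dy,np.sin(y)*dx-np.cos(y)*dy,"turn rz",-(a-y))
E
```

```text
[[0.582  0.3863 0.04  ]
 [0.5964 0.3395 0.04  ]
 [0.465  0.3004 0.04  ]
 [0.4504 0.3475 0.04  ]] 0.13713906944140222 0.13706971714371727 0.048977911854536864 0.04932049376029045
centre [0.52343589 0.34341419 0.04      ] yaw 0.2877500345088599
tool shift 0.08562363589610965 -0.030012613374717348 turn rz -0.035750034508859885
```

The bar is at (0.523,0.343) with yaw 0.288, and its size agrees to within 2%.

Request:
{"fn": "jog_arm", "kwargs": {
  "motion": [
    [0.03,-0.01,0.03,0,0,-0.036,1],
    [0.03,-0.01,0.03,0,0,0,1],
    [0.026,-0.009,0.03,0,0,0,1],
    [0,0,0.03,0,0,0,1],
    [0,0,0.03,0,0,0,1]
  ]
}}

```text
time_s: 2.8
ee_pos: [0.5232, 0.3425, 0.1001]
eef_rot: [3.141, 0.001, 0.285]
force: [-0.2, -0.2, -0.1]
grip_width: 0.0941
grip_force: 0.0
```

Request:
{"fn": "jog_arm", "kwargs": {
  "motion": [
    [0,0,0.025,0,0,0,1],
    [0,0,0.025,0,0,0,1],
    [0,0,0.02,0,0,0,1],
    [0,0,0.018,0,0,0,1],
    [0,0,0,0,0,0,1]
  ]
}}

```text
time_s: 3.3
ee_pos: [0.5219, 0.342, 0.0116]
eef_rot: [3.141, 0.004, 0.285]
force: [-0.1, 0.5, -0.2]
grip_width: 0.0942
grip_force: 0.0
```

```bash
python3 - <<'E'
from station import ctrl
from h import *
o=ctrl.get_obs();c=cam(ctrl,"wrist");a=ctrl.camera("wrist")
cv2.imwrite("pics/w3.png",cv2.resize(a,(800,600))[:,:,::-1])
print(o["time_s"],o["ee_pos"],o["eef_rot"])
E
```

```text
3.3 [0.52185501 0.34195596 0.01155552] [3.14053178 0.0038332  0.28488029]
```

View pics/w3.png

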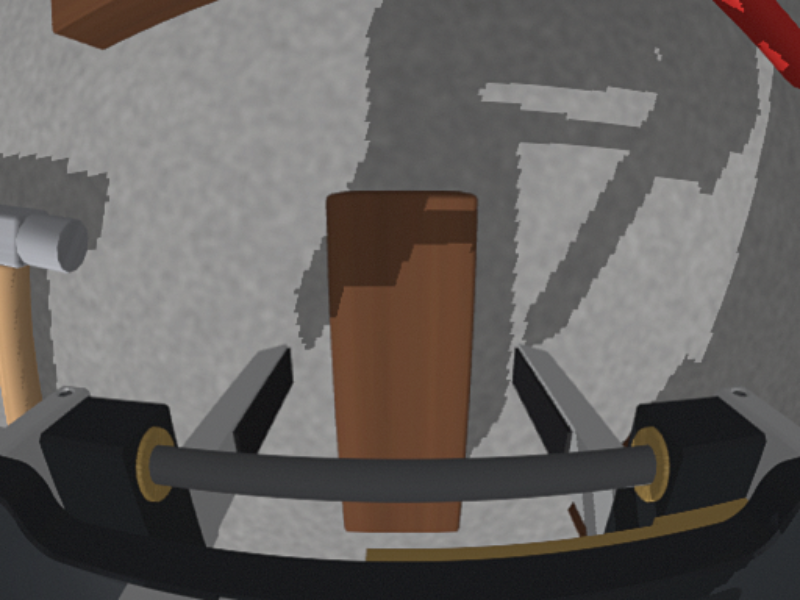

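The bar lies centred between the open fingers, with its far end at (402,195) and its near end at (402,530). I'll grip it and lift.

Request:
{"fn": "jog_arm", "kwargs": {
  "motion": [
    [0,0,0,0,0,0,-0.5],
    [0,0,0,0,0,0,-0.5],
    [0,0,0,0,0,0,-0.5],
    [0,0,0,0,0,0,-0.5],
    [0,0,0,0,0,0,-0.5]
  ],
  "squeeze": 30
}}

```text
time_s: 3.85
ee_pos: [0.5225, 0.3446, 0.0137]
eef_rot: [-3.142, -0.0, 0.287]
force: [0.3, 0.3, -0.4]
grip_width: 0.0575
grip_force: 0.0
```

Request:
{"fn": "jog_arm", "kwargs": {
  "motion": [
    [0,0,0,0,0,0,-0.5],
    [0,0,-0.01,0,0,0,-0.5],
    [0,0,-0.02,0,0,0,-0.5],
    [0,0,-0.03,0,0,0,-0.5],
    [0,0,-0.03,0,0,0,-0.5]
  ]
}}

```text
time_s: 4.35
ee_pos: [0.5221, 0.3445, 0.1047]
eef_rot: [3.142, 0.001, 0.287]
force: [1.0, 0.1, -1.7]
grip_width: 0.0496
grip_force: 30.0
```

Request:
{"fn": "jog_arm", "kwargs": {
  "motion": [
    [-0.008,0.03,-0.03,0,0,0,-0.5],
    [-0.012,0.04,-0.02,0,0,0,-0.5],
    [-0.014,0.047,0,0,0,0,-0.5],
    [-0.014,0.047,0,0,0,0,-0.5],
    [-0.014,0.047,0,0,0,0,-0.5]
  ]
}}

```text
time_s: 4.85
ee_pos: [0.5222, 0.123, 0.1542]
eef_rot: [-3.142, -0.001, 0.287]
force: [1.5, -0.2, -0.6]
grip_width: 0.0499
grip_force: 30.0
```

Request:
{"fn": "jog_arm", "kwargs": {
  "motion": [
    [-0.014,0.047,0,0,0,0,-0.5],
    [-0.014,0.047,0,0,0,0,-0.5],
    [-0.014,0.047,0,0,0,0,-0.5],
    [-0.014,0.047,0,0,0,0,-0.5],
    [-0.014,0.047,0,0,0,0,-0.5]
  ]
}}

```text
time_s: 5.35
ee_pos: [0.5216, -0.1224, 0.1542]
eef_rot: [3.141, -0.001, 0.287]
force: [1.2, 0.3, -1.7]
grip_width: 0.05
grip_force: 30.0
```

Request:
{"fn": "jog_arm", "kwargs": {
  "motion": [
    [0,0.03,0,0,0,0.1,-0.5],
    [0,0.03,0,0,0,0.1,-0.5],
    [0,0.01,0,0,0,0.05,-0.5],
    [0,0,0,0,0,0,-0.5]
  ]
}}

```text
time_s: 5.75
ee_pos: [0.5367, -0.1899, 0.1537]
eef_rot: [-3.142, 0.0, 0.034]
force: [-0.0, 0.2, -2.3]
grip_width: 0.0499
grip_force: 30.0
```

Request:
{"fn": "jog_arm", "kwargs": {
  "motion": [
    [-0.01,0.03,0,0,0,0,-0.5],
    [-0.01,0.03,0,0,0,0,-0.5],
    [-0.01,0.026,0,0,0,0,-0.5],
    [0,0,0.02,0,0,0,-0.5],
    [0,0,0,0,0,0,-0.5]
  ]
}}

```text
time_s: 6.25
ee_pos: [0.5091, -0.2748, 0.1317]
eef_rot: [-3.139, 0.003, 0.038]
force: [-0.0, 0.5, -2.1]
grip_width: 0.0499
grip_force: 30.0
```

```bash
python3 - <<'E'
from station import ctrl
from h import *
o=ctrl.get_obs();c=cam(ctrl,"wrist");a=ctrl.camera("wrist");s=ctrl.camera("side")
np.savez("w4.npz",K=c[0],R=c[1],t=c[2])
b=cv2.resize(s[80:170,210:340],(436,300),interpolation=2);b=np.pad(b,((0,300),(0,0),(0,0)))
w=a[:,128:384] # central half
w=cv2.resize(a[:288,80:432],(733,600),interpolation=2);cv2.imwrite("pics/w4.png",w[:,:,::-1])
cv2.imwrite("pics/s4.png",b[:,:,::-1])
print(o["time_s"],o["ee_pos"],o["eef_rot"])
E
```

```text
6.25 [ 0.50907082 -0.27483075  0.13171544] [-3.13945600e+00  2.88469648e-03  3.80967844e-02]
```

View pics/w4.png

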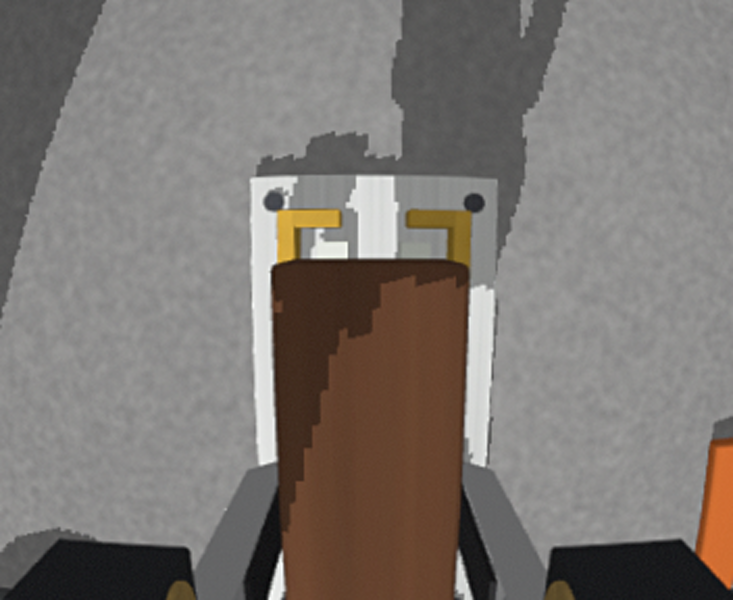

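The blank is held over the cradle. Its far top edge runs from (273,265) to (468,264), the guide outer corners are at (278,210) and (471,211), and the plate's far corners are at (250,178) and (497,178).

```bash
python3 - <<'E'
from h import *
d=np.load("w4.npz");c=(d["K"],d["R"],d["t"])
a=.038;R=np.array([[np.cos(a),np.sin(a)],[-np.sin(a),np.cos(a)]])
for n,p,z in[("plateL",(250,178),.01),("plateR",(497,178),.01),("guideL",(278,210),.036),("guideR",(471,211),.036),("blankL",(273,265),.16),("blankR",(468,264),.16),("gInL",(299,229),.036),("gInR",(449,228),.036)]:
    P=unproj(c,(np.array(p)+.5)/2.0833-.5+[80,0],z,True);print(n,P.round(4),"rel TCP, tool-aligned",(R@(P[:2]-[.5091,-.2748])).round(4))
E
```

```text
plateL [ 0.614  -0.2117  0.01  ] rel TCP, tool-aligned [0.1072 0.0591]
plateR [ 0.6187 -0.3305  0.01  ] rel TCP, tool-aligned [ 0.1074 -0.0598]
guideL [ 0.5971 -0.2299  0.036 ] rel TCP, tool-aligned [0.0896 0.0415]
guideR [ 0.6001 -0.3145  0.036 ] rel TCP, tool-aligned [ 0.0894 -0.0431]
blankL [ 0.5781 -0.248   0.16  ] rel TCP, tool-aligned [0.07   0.0242]
blankR [ 0.5802 -0.295   0.16  ] rel TCP, tool-aligned [ 0.0703 -0.0229]
gInL [ 0.5888 -0.2395  0.036 ] rel TCP, tool-aligned [0.0809 0.0323]
gInR [ 0.5919 -0.3051  0.036 ] rel TCP, tool-aligned [ 0.0815 -0.0334]
```

The blank is centred in the pocket to within 1 mm and aligned in yaw, so I'll lower it.

Request:
{"fn": "jog_arm", "kwargs": {
  "motion": [
    [0,0,0.025,0,0,0,-0.5],
    [0,0,0.025,0,0,0,-0.5],
    [0,0,0.02,0,0,0,-0.5],
    [0,0,0.01,0,0,0,-0.5],
    [0,0,0.004,0,0,0,-0.5]
  ]
}}

```text
time_s: 6.85
ee_pos: [0.5104, -0.2752, 0.0495]
eef_rot: [-3.141, 0.0, 0.038]
force: [0.7, 0.0, -1.8]
grip_width: 0.0501
grip_force: 30.0
```

Request:
{"fn": "jog_arm", "kwargs": {
  "motion": [
    [0,0,0.004,0,0,0,-0.5],
    [0,0,0.003,0,0,0,-0.5],
    [0,0,0,0,0,0,-0.5]
  ]
}}

```text
time_s: 7.15
ee_pos: [0.5103, -0.2758, 0.0428]
eef_rot: [3.141, -0.0, 0.037]
force: [-0.5, -0.1, -1.7]
grip_width: 0.0499
grip_force: 30.0
```

Request:
{"fn": "jog_arm", "kwargs": {
  "motion": [
    [0,0,0.002,0,0,0,-0.5],
    [0,0,0.002,0,0,0,-0.5],
    [0,0,0,0,0,0,-0.5]
  ]
}}

```text
time_s: 7.45
ee_pos: [0.51, -0.2758, 0.0383]
eef_rot: [-3.141, 0.0, 0.037]
force: [0.3, -0.3, -2.5]
grip_width: 0.0499
grip_force: 30.0
```

Request:
{"fn": "jog_arm", "kwargs": {
  "motion": [
    [0,0,0.001,0,0,0,-0.5],
    [0,0,0.001,0,0,0,-0.5],
    [0,0,0,0,0,0,-0.5]
  ]
}}

```text
time_s: 7.75
ee_pos: [0.5102, -0.2758, 0.0376]
eef_rot: [3.141, -0.0, 0.037]
force: [-5.5, 2.7, 10.5]
grip_width: 0.0496
grip_force: 30.0
```

The upward force of about 10 N shows the blank is seated, so I'll release it and back off upwards.

Request:
{"fn": "jog_arm", "kwargs": {
  "motion": [
    [0,0,-0.0005,0,0,0,0.6],
    [0,0,0,0,0,0,0.6],
    [0,0,0,0,0,0,0.6],
    [0,0,0,0,0,0,0.6],
    [0,0,0,0,0,0,0.6]
  ]
}}

```text
time_s: 8.25
ee_pos: [0.5101, -0.2758, 0.0369]
eef_rot: [-3.142, 0.0, 0.037]
force: [-0.0, -0.3, 0.1]
grip_width: 0.0752
grip_force: 0.0
```

Request:
{"fn": "jog_arm", "kwargs": {
  "motion": [
    [0,0,-0.01,0,0,0,0.6],
    [0,0,-0.02,0,0,0,0.6],
    [0,0,-0.04,0,0,0,0.6],
    [0,0,-0.05,0,0,0,0.6],
    [0,0,-0.05,0,0,0,0.6]
  ]
}}

```text
time_s: 8.75
ee_pos: [0.5097, -0.2756, 0.2095]
eef_rot: [-3.142, 0.0, 0.037]
force: [0.0, 0.9, 0.3]
grip_width: 0.0751
grip_force: 0.0
```

Request:
{"fn": "jog_arm", "kwargs": {
  "motion": [
    [-0.04,0,-0.02,0,0,0,0.6],
    [-0.04,0,-0.02,0,0,0,0.6],
    [-0.02,0,0,0,0,0,0.6],
    [0,0,0,0,0,0,0.6]
  ]
}}

```text
time_s: 9.15
ee_pos: [0.4086, -0.2797, 0.2488]
eef_rot: [3.14, -0.002, 0.035]
force: [0.5, -0.1, -0.3]
grip_width: 0.0755
grip_force: 0.0
```

```bash
python3 - <<'E'
from station import ctrl
from h import *
o=ctrl.get_obs();c=cam(ctrl,"wrist");a=ctrl.camera("wrist");s=ctrl.camera("side")
np.savez("w5.npz",K=c[0],R=c[1],t=c[2])
w=cv2.resize(a[:288,130:402],(567,600),interpolation=2);b=cv2.resize(s[95:150,230:320],(233,142),interpolation=2)
cv2.imwrite("pics/w5.png",np.hstack([w,np.pad(b,((0,458),(0,0),(0,0)))])[:,:,::-1])
print(o["time_s"],o["ee_pos"],o["eef_rot"])
E
```

```text
9.15 [ 0.40861648 -0.27972573  0.24877761] [ 3.13981298e+00 -1.84208165e-03  3.52067045e-02]
```

View pics/w5.png

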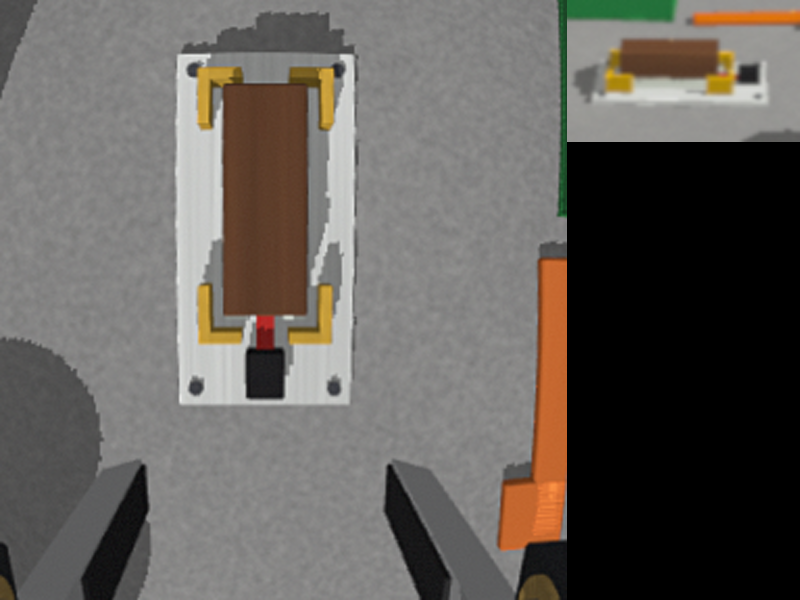

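The blank sits centred between the four guides, top face from (223,84) to (308,315), with the red lever pressed under its near end at (265,330). The side crop shows it level, and the gripper is clear. I'm handing in.

```bash
python3 -c "
from station import ctrl
print(ctrl.hand_in())"
```

```text
the job is handed in; nothing more can be done
None
```

I lowered the walnut blank into the cradle and let go. In the last pictures it lies flat and centred between the corner guides with the lever under its end; I did not move the beech blank, and I handed the job in at about 9 s (no verdict was returned).

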